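# Load glass chess men into the sliding-lid cooling box

### The arm

A 7-joint arm with a two-finger parallel gripper is mounted at the origin on the work surface. World frame = base frame: x ahead of the robot, y to its left, z up, the work surface at z = 0. Lengths are in m, angles in rad, forces in N, time in s.
With the tool pointing down it reaches from about 0.375 to 0.925 m from the base axis. Payload 3.1 kg.
Tool frame: the origin (TCP) lies at the very end of the fingers, on their centre line; the grasp point (between the pads) lies 19 mm behind it; z points along the fingers, y is the line along which they close (so a half turn about z gives the same grasp; the last joint's range is limited). The gripper opens to 85 mm and grips with 20 to 120 N. Pads are 22 mm wide; open, the fingers measure 114 mm over their backs; the gripper's body (76 mm by 85 mm) begins 54 mm behind the grasp point. The pads swing forward as they close: fully open they stand 13 mm farther back than shut.
Start: joints at [-1.326, 0.383, 0.044, 1.598, -0.018, 1.161, -0.05], TCP at [0.218, 0.612, 0.21] pointing down, gripper open.
Joint ranges: [-2.61, 2.61], [-0.41, 2.15], [-1.48, 1.57], [0, 2.5], [-1.57, 4.71], [0.05, 1.97], [-2.85, 2.85]. Speed limits (rad/s): [2.79, 2.79, 3.14, 3.14, 3.14, 3.14, 3.14].

### API

Orientations are given as [roll, pitch, yaw] about the fixed x, y, z axes, in that order (R = Rz(yaw) Ry(pitch) Rx(roll)).
In Python, from plant import manip gives the robot as it stands. The module is installed in compiled form; this text tells all that it offers.
- The arm moves only by the tool send_rows, never from a script. Its argument "steps" is one flat list of numbers, 7 for each row, row after row: the turn, a rotation vector about the tool's x, y, z in degrees, then the shift along the tool's x, y, z in m, then the opening, from 0 (shut) to 1 (fully open). In form: [rx, ry, rz, dx, dy, dz, fingers, rx, ry, rz, dx, dy, dz, fingers, ...]. A call has 1 to 10 rows; each row shifts and turns the commanded pose from where the row before left it, along the tool's axes as they then stand; what a row does not reach is not made up. A row lasts 1/12 s, in which the tool goes at most 41.7 mm and 7.16 degrees, less where a joint would pass 70% of its speed; a pose out of reach is approached as far as the arm can. A call with a gripper value outside its range is refused whole. The fingers move at their own pace and stop on an object; "newtons" is the grip in N (left out, the last holds). Time passes only in rows, so rows that do not move let the fingers close. It gives the time, the measured TCP pose, the force, the opening and the grip force at its end, in the units of the state.
- manip.observe(): the state, without advancing time (a new reading comes with each control period).
- manip.get_image(name): name is "scene" or "side" or "wrist"; returns (picture, depth): 400x640x3 uint8, red, green, blue; 400x640 float32, m along the optical axis (not along the pixel's ray), 0 where there is no reading.
- manip.get_calibration(name): a dict with "fx", "fy", "cx", "cy" (pixels), "world_to_cam" (4x4, takes a point from world to camera coordinates). Camera axes: x right, y up, looking along -z (the intrinsics and any distortion apply to the point x, -y, -z); pixel columns grow to the right and rows downward; lengths in m; the calibration is good to about 2 mm. A picture is of the moment at which its call begins: read the wrist's pose just before it. get_calibration takes no time and is no camera call; for the wrist camera it gives the pose at the moment of the call.
- manip.job_done(): hands the job in; it is judged then, once.
The state is a dict: "time": time; "joint_positions": joint angles; "qvel": joint speeds; "effort": joint torques, N m; "tcp_pos": TCP position; "orientation": TCP orientation; "force": force on the tool from outside, world axes, zero at the start; "moment": the same for the moment, N m; "width": opening from 0.0 (shut) to 1.0 (fully open); "finger_force": force on a finger pad.
Only numpy, scipy, OpenCV 4.12 (cv2) and the standard library are available. Lean on these libraries where they do the work, as an engineer would, in place of code of your own. Each camera call takes 0.05 s, during which the arm holds its last target. There are 200 camera calls.

### The job

Two freshly made glass chess men have to go into the cooling box, which is opened no further than needed: slide its lid by the grip until the lid's edge lies over the partition between the first and second pockets (rails marked with one dot and two dots), so that only the first is open, and stand the pawn upright in it; then slide the lid on until its edge lies over the next partition, so that the second pocket is open too, and stand the rook upright in that one. Then slide the lid fully shut. The third pocket (three dots) must stay covered throughout, the glass is to be set down gently, not dropped, and the bishop and the other loose things on the bench stay where they are.

Things in the scene. Friction and masses are not known exactly. Their poses are not given: they have to be found in the camera images.
- coolbox: Grey steel box fixed to the bench, 164 (x) x 186 (y) mm, lined white; two aluminium rails (11 mm wide, outer faces 82 mm from the middle, tops 69 mm above the bench) run along y, 160 mm beyond its +y end. Origin: centre of the box's underside, run-out not counted; +y: the way the lid opens. Pockets in a row along y, 62 mm apart, each 130 (x) x 50 (y) mm, 56 deep, 12 mm partitions between.
- lid (a joint): Slide of the steel lid (140 x 186 x 3 mm, top 65.5 mm above the bench) along the box's +y, in m: 0 fully shut, at most 0.16. At 0.062 its free edge is over the middle of the partition between first and second pocket, at 0.124 over that between second and third. Slides stiffly (about 3 N) and stays where left.
- grip (a point): Centre of the top of the black grip that stands up on the lid: 30 mm (box x) x 14 mm (box y) and 38 mm tall, this point 103.5 mm above the bench, 38 mm above the lid's top. It moves with the lid; axes as the box's. It stands 100 mm behind the lid's free edge.
- lid_edge (a point): Middle of the lid's free (-y) edge, on its top.
- pocket1 (a point): Centre of the floor of the first pocket (-y end; one black dot on each rail beside it), 6.5 mm above the bench; axes as the box's.
- pocket2 (a point): Centre of the floor of the second (middle) pocket, two dots.
- pocket3 (a point): Centre of the floor of the third pocket (three dots), which holds an earlier piece and stays covered.
- pawn: Green glass pawn, loose, standing: 46 mm tall, foot 35 mm in diameter, slim waist of 18 to 20 mm, round head 25 mm in diameter centred 33.5 mm up. Origin: centre of its underside, z up along it.
- rook: Green glass rook (castle), loose, standing: 52 mm tall, foot 36 mm in diameter, shaft 25 to 26 mm in diameter from 13 to 30 mm up, head 31 mm in diameter from 34 mm up with notched top. Origin: centre of its underside, z up along it.
- bishop: Green glass bishop, loose, standing: 71 mm tall with a pointed head, foot 36 mm in diameter. Stays where it is. Origin: centre of its underside.
- mould: Black graphite marble mould lying on the bench near the robot, 70 x 50 x 22 mm. Not used.
- paddle: Black graphite paddle with a wooden handle lying on the bench, 190 mm long, 50 mm wide, 10 mm thick. Not used.
- flask: Open glass cup, 64 mm in diameter, 80 mm tall, on the bench to the robot's left. Not used.
Mind the look-alikes: they are no part of the job. What is shaped like the pawn but pink is not meant.

How it is judged:
By the outcome, as a careful person would: the job done as asked, in the order asked, and still so for the second after the job is handed in, with the robot touching nothing.
It also fails if it takes over 72 s, if anything falls off the work surface, if the arm or the gripper's body presses on something with over 40 N, if the wrist force passes 120 N, or if a joint passes its speed limit or range.

## Working session

There is one attempt and no reset: what is moved stays moved. The work goes in short steps, Python scripts to look and compute and a tool call to move; the robot and the scene stay as the last step left them, time stands still between calls to the robot, and variables do not carry over. Pictures are saved under pics/ and viewed, at most 12 in all, crops included, and the job is handed in when it is done.

Besides the shell and the picture viewer there is one more tool, called after "Request:" in YAML: its name, and indented under it one key for each argument. send_rows: Moves the arm, as the interface text tells. Its arguments: {"type":"object","properties":{"steps":{"type":"array"},"newtons":{"type":"number"}},"required":["steps"]}

```bash
mkdir -p pics; cat > h.py <<'E'
import numpy as np, cv2
from plant import manip
from scipy.spatial.transform import Rotation as R
def grab(name, fn=None):
    cal=manip.get_calibration(name); im,d=manip.get_image(name)
    if fn: cv2.imwrite('pics/'+fn, cv2.cvtColor(im,cv2.COLOR_RGB2BGR))
    return im,d,cal
def ray(cal,u,v):
    M=np.linalg.inv(np.array(cal['world_to_cam']))
    d=np.array([(u-cal['cx'])/cal['fx'],-(v-cal['cy'])/cal['fy'],-1.])
    return M[:3,3],M[:3,:3]@d
def onz(cal,u,v,z):
    o,d=ray(cal,u,v); return o+d*(z-o[2])/d[2]
def cloud(cal,dep):
    v,u=np.mgrid[0:dep.shape[0],0:dep.shape[1]]
    M=np.linalg.inv(np.array(cal['world_to_cam']))
    c=np.stack([(u-cal['cx'])/cal['fx']*dep,-(v-cal['cy'])/cal['fy']*dep,-dep],-1)
    return c@M[:3,:3].T+M[:3,3]
def proj(cal,p):
    c=np.array(cal['world_to_cam'])@np.append(p,1); 
    return cal['cx']+cal['fx']*c[0]/-c[2], cal['cy']-cal['fy']*c[1]/-c[2]
E
python3 - <<'E'
from h import *
for n in ['scene','side','wrist']:
    im,d,c=grab(n,n+'0.png'); np.savez(n+'0.npz',im=im,d=d)
    print(n,{k:np.round(v,3).tolist() for k,v in c.items()})
print(manip.observe())
E
```

```text
scene {'fx': 467.229, 'fy': 467.229, 'cx': 315.768, 'cy': 200.796, 'world_to_cam': [[0.115, 0.993, 0.004, -0.042], [-0.843, 0.095, 0.53, 0.359], [0.526, -0.064, 0.848, -1.529], [0.0, 0.0, 0.0, 1.0]]}
side {'fx': 394.205, 'fy': 394.205, 'cx': 317.663, 'cy': 204.731, 'world_to_cam': [[0.953, -0.302, 0.011, -0.451], [0.177, 0.588, 0.789, -0.147], [-0.244, -0.75, 0.614, -0.923], [0.0, 0.0, 0.0, 1.0]]}
wrist {'fx': 280.805, 'fy': 280.805, 'cx': 321.476, 'cy': 197.868, 'world_to_cam': [[0.337, 0.941, -0.003, -0.648], [-0.898, 0.321, -0.303, 0.038], [-0.284, 0.105, 0.953, -0.381], [0.0, 0.0, 0.0, 1.0]]}
{'time': 0.15, 'joint_positions': array([-1.32578273,  0.3836764 ,  0.04385847,  1.59921998, -0.01790026,
        1.16119369, -0.04989997]), 'qvel': array([-5.67902462e-04, -1.57520553e-03, -4.59195521e-04, -5.90179406e-03,
        1.32224128e-03,  2.08001073e-04,  6.05778749e-05]), 'effort': array([ 2.68989090e-03, -4.34055912e+01,  1.02726068e+00, -2.49977499e+01,
        1.07331650e-02,  7.33943889e-03, -5.73393226e-07]), 'tcp_pos': array([0.21823374, 0.61143375, 0.20885409]), 'orientation': array([-3.13949096e+00,  1.13723577e-04,  2.79884194e+00]), 'force': array([-0.80805582,  0.03363608,  1.02555809]), 'moment': array([-0.08930178,  0.03596076, -0.01878365]), 'finger_force': 0.0, 'width': 0.9987150893357755}
```

View pics/scene0.png

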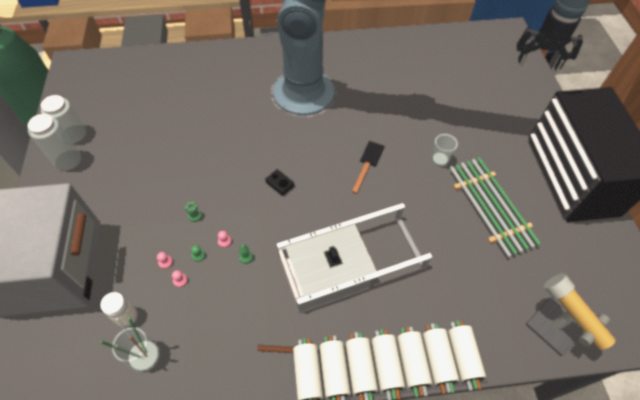

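View pics/side0.png

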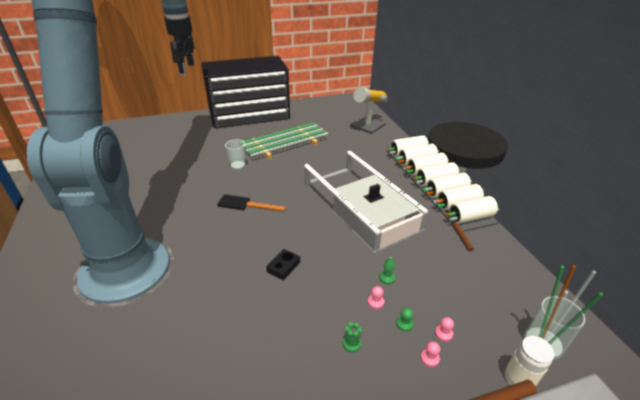

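The scene view shows the green pieces: rook with a notched top at about (193,211), green pawn (197,252) and bishop (245,253). The pink look-alike pawns are at (223,238), (164,259) and (178,278). The box is at (333,258), its run-out rails go right (+y), and the grip is at (333,257). The side view agrees: rook (352,336), pawn (405,318), bishop (388,270).

```bash
python3 - <<'E'
from h import *
for n in ['scene','side']:
    z=np.load(n+'0.npz'); im,d=z['im'],z['d']; c=manip.get_calibration(n)
    hsv=cv2.cvtColor(im,cv2.COLOR_RGB2HSV)
    m=cv2.inRange(hsv,(45,90,30),(85,255,255))
    roi=(slice(190,275),slice(170,265)) if n=='scene' else (slice(250,360),slice(330,430))
    mm=np.zeros_like(m); mm[roi]=m[roi]
    k,l,s,ce=cv2.connectedComponentsWithStats(mm)
    for i in range(1,k):
        if s[i,4]<30: continue
        P=cloud(c,d)[l==i]; 
        print(n,s[i],ce[i].round(1),'cen@.02',onz(c,*ce[i],.022)[:2].round(4),'depth med',np.median(P,0).round(3),'zmax',P[:,2].max().round(3))
    P=cloud(c,d)
    # grip top
    box=(P[...,0]>.3)&(P[...,0]<.85)&(abs(P[...,1])<.35)
    for lo,hi in [(.095,.11),(.067,.073)]:
        q=P[box&(P[...,2]>lo)&(P[...,2]<hi)]
        print(n,lo,len(q),np.median(q,0).round(4),q.min(0).round(3),q.max(0).round(3))
    # rails
    mk=(box&(P[...,2]>.066)&(P[...,2]<.074)).astype(np.uint8)
    kk,ll,ss,cc=cv2.connectedComponentsWithStats(mk)
    for i in range(1,kk):
        if ss[i,4]>60:
            q=P[ll==i][:,:2]; r=cv2.minAreaRect((q*1000).astype(np.float32)); print(' comp',ss[i],r)
a=cv2.imread('pics/scene0.png')[180:310,150:440]
b=cv2.imread('pics/side0.png')[150:370,260:440]
a=cv2.resize(a,(780,350),interpolation=cv2.INTER_CUBIC); 
cv2.imwrite('pics/a.png',a)
E
```

```text
scene [190 213  10   8  46] [194.5 216.9] cen@.02 [ 0.4532 -0.3365] depth med [ 0.447 -0.339  0.01 ] zmax 0.025
scene [192 247  12  13 113] [197.1 253.4] cen@.02 [ 0.5626 -0.3276] depth med [ 0.564 -0.327  0.019] zmax 1.107
scene [240 247  12  15 125] [245.  254.8] cen@.02 [ 0.5803 -0.2063] depth med [ 0.584 -0.205  0.019] zmax 0.065
scene 0.095 71 [0.633  0.0102 0.1017] [0.615 0.002 0.095] [0.648 0.019 0.105]
scene 0.067 1171 [0.6496 0.0264 0.0683] [ 0.309 -0.21   0.067] [0.738 0.347 0.073]
 comp [277 204 127  44 446] ((550.77001953125, 47.23040008544922), (24.2049560546875, 344.4680480957031), 13.423095703125)
 comp [323 250  22  17 126] ((636.6026000976562, 11.545358657836914), (52.292911529541016, 43.201168060302734), 79.7988052368164)
 comp [297 253 135  51 597] ((687.0006713867188, 80.16146850585938), (25.496368408203125, 343.68621826171875), 13.481705665588379)
side [380 257  15  27 268] [387.9 271.8] cen@.02 [ 0.5734 -0.2098] depth med [ 0.569 -0.216  0.023] zmax 0.688
side [397 308  16  23 286] [405.3 319.7] cen@.02 [ 0.5509 -0.3371] depth med [ 0.549 -0.338  0.016] zmax 0.688
side [343 323  18  29 380] [352.  338.1] cen@.02 [ 0.4332 -0.3447] depth med [ 0.43  -0.352  0.031] zmax 0.688
side 0.095 56 [0.6269 0.0052 0.1012] [ 0.614 -0.001  0.095] [0.645 0.017 0.105]
side 0.067 725 [0.6132 0.0119 0.0683] [ 0.302 -0.212  0.067] [0.736 0.349 0.073]
 comp [347 151  81  62 319] ((683.5882568359375, 79.65336608886719), (26.570764541625977, 345.58544921875), 13.59040641784668)
 comp [305 164  74  69 370] ((547.3504638671875, 46.98820495605469), (25.453454971313477, 348.677978515625), 13.327014923095703)
 comp [364 193  21  13 104] ((626.3397827148438, 9.075847625732422), (64.44564819335938, 44.02044677734375), 23.858036041259766)
```

View pics/a.png

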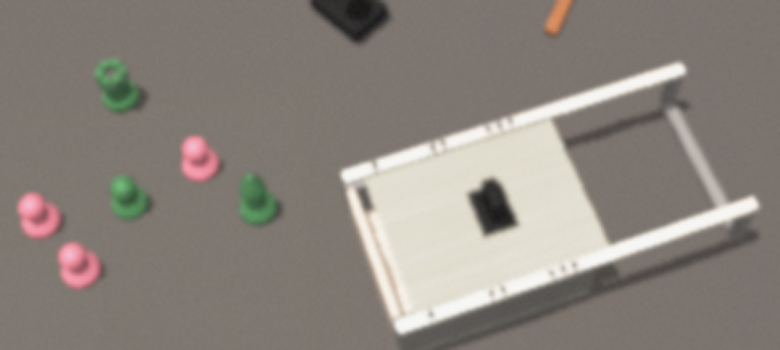

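```bash
cat >> h.py <<'E'
def pose():
    s=manip.observe(); return np.array(s['tcp_pos']),R.from_euler('xyz',s['orientation']),s
def rel(target,yaw_deg=None):
    p,r,s=pose()
    print('t',round(s['time'],2),'tcp',p.round(4),'yaw',np.degrees(s['orientation']).round(2),'w',round(s['width'],3),'F',s['force'].round(1),'ff',round(s['finger_force'],1))
    if target is not None: print('shift in tool axes',r.inv().apply(np.array(target)-p).round(4), 'rows',np.linalg.norm(np.array(target)-p)/.0417)
E
python3 - <<'E'
from h import *
p,r,s=pose(); M=np.linalg.inv(np.array(manip.get_calibration('wrist')['world_to_cam']))
print('cam in tool',r.inv().apply(M[:3,3]-p).round(3),'view dir',r.inv().apply(-M[:3,2]).round(3),'right',r.inv().apply(M[:3,0]).round(3))
d=R.from_euler('z',-33,degrees=True); r2=r*d
print('after -33 turn: x',r2.apply([1,0,0]).round(3),'y',r2.apply([0,1,0]).round(3))
print('shift for (0.63,0.0,0.28)',r2.inv().apply(np.array([.65,-.02,.28])-p).round(3))
E
```

```text
cam in tool [ 0.078 -0.    -0.163] view dir [-0.303 -0.001  0.953] right [-0.001  1.     0.001]
after -33 turn: x [-0.973 -0.231  0.001] y [-0.231  0.973 -0.002]
shift for (0.63,0.0,0.28) [-0.274 -0.714 -0.07 ]
```

Request:
send_rows:
  steps: [0, 0, -6.6, 0, 0, 0, 1, 0, 0, -6.6, 0, 0, 0, 1, 0, 0, -6.6, 0, 0, 0, 1, 0, 0, -6.6, 0, 0, 0, 1, 0, 0, -6.6, 0, 0, 0, 1, 0, 0, 0, -0.013, -0.034, -0.0035, 1, 0, 0, 0, -0.013, -0.034, -0.0035, 1, 0, 0, 0, -0.013, -0.034, -0.0035, 1, 0, 0, 0, -0.013, -0.034, -0.0035, 1, 0, 0, 0, -0.013, -0.034, -0.0035, 1]

```text
time: 0.98
tcp_pos: [0.3216, 0.46, 0.2272]
orientation: [-3.141, -0.001, -2.908]
force: [-0.3, 0.3, -0.6]
width: 1.003
finger_force: 0.0
```

Request:
send_rows:
  steps: [0, 0, 0, -0.013, -0.034, -0.0035, 1, 0, 0, 0, -0.013, -0.034, -0.0035, 1, 0, 0, 0, -0.013, -0.034, -0.0035, 1, 0, 0, 0, -0.013, -0.034, -0.0035, 1, 0, 0, 0, -0.013, -0.034, -0.0035, 1, 0, 0, 0, -0.013, -0.034, -0.0035, 1, 0, 0, 0, -0.013, -0.034, -0.0035, 1, 0, 0, 0, -0.013, -0.034, -0.0035, 1, 0, 0, 0, -0.013, -0.034, -0.0035, 1, 0, 0, 0, -0.013, -0.034, -0.0035, 1]

```text
time: 1.82
tcp_pos: [0.5265, 0.1593, 0.2624]
orientation: [3.141, -0.0, -2.908]
force: [-0.2, 0.5, -0.1]
width: 1.002
finger_force: 0.0
```

```bash
python3 - <<'E'
from h import *
rel([.65,-.02,.28])
print(manip.observe()['joint_positions'].round(2))
E
```

```text
t 1.82 tcp [0.5265 0.1593 0.2624] yaw [ 1.7999e+02 -2.0000e-02 -1.6664e+02] w 1.002 F [-0.2  0.5 -0.1] ff 0.0
shift in tool axes [-0.0788 -0.203  -0.0176] rows 5.2383854901334495
[-0.64  0.15  0.3   1.79 -0.05  1.21  1.48]
```

Request:
send_rows:
  steps: [0, 0, 0, -0.001, -0.035, -0.003, 1, 0, 0, 0, -0.001, -0.035, -0.003, 1, 0, 0, 0, -0.001, -0.035, -0.003, 1, 0, 0, 0, -0.001, -0.035, -0.003, 1, 0, 0, 0, -0.001, -0.035, -0.003, 1, 0, 0, 0, 0, -0.021, -0.003, 1, 0, 0, 0, 0, 0, 0, 1, 0, 0, 0, 0, 0, 0, 1]

```text
time: 2.48
tcp_pos: [0.5761, -0.0307, 0.2804]
orientation: [-3.141, -0.0, -2.913]
force: [-0.3, 1.2, 0.0]
width: 0.999
finger_force: 0.0
```

```bash
python3 - <<'E'
from h import *
rel(None)
im,d,c=grab('wrist','w1.png'); np.savez('w1.npz',im=im,d=d,**c)
P=cloud(c,d)
box=(P[...,0]>.4)&(P[...,0]<.85)&(abs(P[...,1])<.35)
for lo,hi in [(.1,.107),(.066,.072),(.062,.067)]:
    mk=(box&(P[...,2]>lo)&(P[...,2]<hi)).astype(np.uint8)
    kk,ll,ss,cc=cv2.connectedComponentsWithStats(mk)
    for i in range(1,kk):
        if ss[i,4]>60:
            q=P[ll==i]; r=cv2.minAreaRect((q[:,:2]*1000).astype(np.float32)); print(lo,' comp',ss[i],np.round(r[0],1),np.round(r[1],1),round(r[2],2),np.median(q[:,2]).round(4))
E
```

```text
t 2.48 tcp [ 0.5761 -0.0307  0.2804] yaw [-1.7999e+02 -2.0000e-02 -1.6690e+02] w 0.999 F [-0.3  1.2  0. ] ff 0.0
0.1  comp [337 209  11  22 216] [629.3   9.2] [29.4 13.3] 13.76 0.1024
0.066  comp [ 254  153  258   11 2125] [543.1  45.4] [ 12.7 345.4] 13.45 0.0682
0.066  comp [328 195  25  32 444] [629.8   8.6] [46.5 34.7] 15.02 0.0677
0.066  comp [262 255 143   8 976] [706.3  16.9] [ 12.3 214.6] 13.49 0.068
0.066  comp [426 254  66   8 424] [662.1 200.5] [12.4 97.8] 12.93 0.068
0.062  comp [363 153  62   3  68] [534.7  59.1] [ 2.8 81.8] 13.13 0.0645
0.062  comp [  262   161   143    97 11341] [632.9  -0. ] [146.  214.9] 13.17 0.0647
0.062  comp [448 253  43   4  79] [654.4 215.6] [ 3.6 63.4] 13.26 0.0649
```

View pics/w1.png

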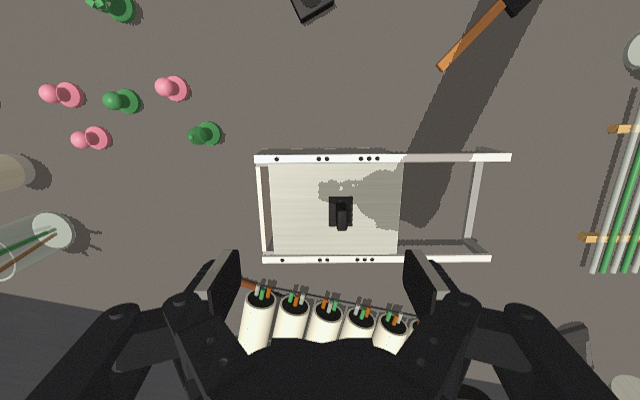

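Wrist view: the grip is at (341,212), and the lid spans u≈270–402 with its free edge about 15 px (~18 mm) from the box's −y end, so it is already slightly open. Green pieces: bishop (205,133), pawn (118,101), rook at the top edge (110,5). Pink look-alikes: (62,95), (90,138), (170,88).

```bash
cat >> h.py <<'E'
TH=np.radians(13.45); O=np.array([.6361,-.0146])
UX=np.array([np.cos(TH),np.sin(TH)]); UY=np.array([-np.sin(TH),np.cos(TH)])
def tobox(p): q=np.array(p)[...,:2]-O; return np.stack([q@UX,q@UY],-1)
def frombox(x,y): return O+x*UX+y*UY
E
python3 - <<'E'
from h import *
z=np.load('w1.npz'); im,d=z['im'],z['d']; c={k:z[k] for k in ['fx','fy','cx','cy','world_to_cam']}
g=cv2.GaussianBlur(cv2.cvtColor(im,cv2.COLOR_RGB2GRAY),(3,3),0).astype(float)
for v in (180,200,225,240):
    print(v,g[v,255:280].astype(int).tolist(), g[v,392:410].astype(int).tolist())
    for u in (262,266,270,274,398,402): print(u,(tobox(onz(c,u,v,.0655))*1000).round(1),end=' ')
    print()
hsv=cv2.cvtColor(im,cv2.COLOR_RGB2HSV); m=cv2.inRange(hsv,(45,70,20),(85,255,255)); m[:,260:]=0;m[150:]=0
k,l,s,ce=cv2.connectedComponentsWithStats(m); P=cloud(c,d)
for i in range(1,k):
    if s[i,4]<60: continue
    q=P[l==i]; print(s[i],'topz',np.percentile(q[:,2],98).round(3),'xy rng',q.min(0).round(4),q.max(0).round(4))
    f=q[(q[:,2]>.002)&(q[:,2]<.012)]; 
    h=q[(q[:,2]>.02)]
    print('  foot circ',cv2.minEnclosingCircle((f[:,:2]*1000).astype(np.float32)),len(f),'head med',np.median(h,0).round(4),len(h))
E
```

```text
180 [129, 180, 232, 248, 249, 213, 141, 109, 112, 112, 113, 112, 114, 146, 201, 222, 219, 219, 218, 218, 218, 218, 217, 217, 217] [147, 147, 148, 148, 148, 148, 147, 148, 149, 146, 123, 87, 73, 74, 75, 75, 74, 75]
262 [-46.7 -84.3] 266 [-46.7 -78.8] 270 [-46.6 -73.3] 274 [-46.6 -67.7] 398 [-45.3 104. ] 402 [-45.3 109.6] 
200 [115, 114, 141, 203, 241, 247, 234, 184, 128, 110, 112, 112, 112, 111, 126, 168, 205, 215, 213, 213, 213, 213, 212, 212, 212] [147, 146, 146, 146, 147, 147, 147, 149, 129, 88, 71, 75, 75, 75, 76, 76, 76, 76]
262 [-17.6 -86.4] 266 [-17.5 -80.8] 270 [-17.5 -75.1] 274 [-17.5 -69.4] 398 [-16.2 106.2] 402 [-16.1 111.9] 
225 [117, 116, 115, 114, 142, 202, 239, 245, 228, 176, 125, 111, 113, 113, 112, 113, 143, 196, 217, 214, 213, 213, 213, 213, 212] [145, 145, 145, 145, 146, 147, 137, 118, 113, 116, 117, 116, 116, 116, 117, 117, 117, 117]
262 [ 20.7 -89.2] 266 [ 20.8 -83.3] 270 [ 20.8 -77.5] 274 [ 20.9 -71.7] 398 [ 22.2 109.1] 402 [ 22.2 114.9] 
240 [116, 116, 116, 115, 114, 134, 188, 233, 244, 231, 182, 127, 110, 113, 109, 96, 84, 116, 184, 214, 210, 210, 209, 209, 209] [208, 208, 209, 210, 208, 171, 103, 79, 86, 82, 78, 78, 83, 87, 82, 78, 83, 87]
262 [ 44.8 -90.9] 266 [ 44.8 -84.9] 270 [ 44.9 -79. ] 274 [ 44.9 -73.1] 398 [ 46.2 110.9] 402 [ 46.3 116.8] 
[ 85   0  51  23 714] topz 0.052 xy rng [ 0.4211 -0.3893 -0.0025] [ 0.5002 -0.0482  0.4438]
  foot circ ((434.2591247558594, -341.01300048828125), 17.140825271606445) 236 head med [ 0.442  -0.3339  0.043 ] 343
[102  89  39  24 707] topz 0.046 xy rng [ 0.5002 -0.3685 -0.0015] [ 0.5705 -0.0482  0.4438]
  foot circ ((554.057861328125, -330.7475280761719), 17.41786003112793) 254 head med [ 0.5528 -0.3258  0.0407] 346
[188 121  34  24 617] topz 0.069 xy rng [ 0.5002 -0.2398 -0.002 ] [ 0.5921 -0.0482  0.4438]
  foot circ ((572.9634399414062, -207.9908905029297), 17.731910705566406) 170 head med [ 0.5703 -0.2037  0.053 ] 332
```

```bash
python3 - <<'E'
from h import *
g=frombox(-.0005,.0247); print(g)
rel([*g,.073])
E
```

```text
[0.62986857 0.00930626]
t 2.53 tcp [ 0.5759 -0.0283  0.2801] yaw [ 1.7995e+02 -4.0000e-02 -1.6669e+02] w 1.001 F [ 0.5  0.2 -1.1] ff 0.0
shift in tool axes [-0.0613  0.024   0.207 ] rows 5.20982166591388
```

Request:
send_rows:
  steps: [0, 0, 0, -0.03, 0.012, 0.02, 1, 0, 0, 0, -0.031, 0.012, 0.02, 1, 0, 0, 0, 0, 0, 0.035, 1, 0, 0, 0, 0, 0, 0.035, 1, 0, 0, 0, 0, 0, 0.035, 1, 0, 0, 0, 0, 0, 0.032, 1, 0, 0, 0, 0, 0, 0.02, 1, 0, 0, 0, 0, 0, 0.01, 1, 0, 0, 0, 0, 0, 0, 1, 0, 0, 0, 0, 0, 0, 1]

```text
time: 3.37
tcp_pos: [0.6301, 0.0106, 0.0736]
orientation: [3.141, -0.0, -2.906]
force: [-1.2, 0.4, 0.0]
width: 1.003
finger_force: 0.0
```

```bash
python3 - <<'E'
from h import *
g=frombox(-.0005,.0247); print(g)
rel([*g,.073])
E
```

```text
[0.62986857 0.00930626]
t 3.37 tcp [0.6301 0.0106 0.0736] yaw [ 1.7996e+02 -1.0000e-02 -1.6652e+02] w 1.003 F [-1.2  0.4  0. ] ff 0.0
shift in tool axes [ 0.0005 -0.0012  0.0006] rows 0.03479547569298388
```

Request:
send_rows:
  newtons: 40
  steps: [0, 0, 0, 0, -0.001, 0, 0, 0, 0, 0, 0, 0, 0, 0, 0, 0, 0, 0, 0, 0, 0, 0, 0, 0, 0, 0, 0, 0, 0, 0, 0, 0, 0, 0, 0, 0, 0, 0, 0, 0, 0, 0, 0, 0, 0, 0, 0, 0, 0, 0, 0, 0, 0, 0, 0, 0]

```text
time: 4.03
tcp_pos: [0.6305, 0.0083, 0.0742]
orientation: [3.141, 0.001, -2.908]
force: [-1.4, 0.8, 5.2]
width: 0.149
finger_force: 41.0
```

```bash
python3 - <<'E'
from h import *
p,_,_=pose(); print(tobox(p)); rel([*frombox(-.0005,.0690),.073])
E
```

```text
[-0.00010286  0.02356548]
t 4.03 tcp [0.6305 0.0083 0.0742] yaw [ 1.7998e+02  3.0000e-02 -1.6663e+02] w 0.149 F [-1.4  0.8  5.2] ff 41.0
shift in tool axes [0.0005 0.0454 0.0012] rows 1.0899829837437385
```

Request:
send_rows:
  steps: [0, 0, 0, 0, 0.009, 0, 0, 0, 0, 0, 0, 0.009, 0, 0, 0, 0, 0, 0, 0.009, 0, 0, 0, 0, 0, 0, 0.009, 0, 0, 0, 0, 0, 0, 0.009, 0, 0, 0, 0, 0, 0, 0, 0, 0, 0, 0, 0, 0, 0, 0, 0, 0, 0, 0, 0, 0, 0, 0]

```text
time: 4.7
tcp_pos: [0.6191, 0.0555, 0.0742]
orientation: [3.138, -0.001, -2.906]
force: [-1.1, -0.4, 7.2]
width: 0.148
finger_force: 41.3
```

```bash
python3 - <<'E'
from h import *
p,_,_=pose(); print(tobox(p)); rel([*frombox(-.0005,.0690),.073])
E
```

```text
[-0.0002019   0.07215353]
t 4.7 tcp [0.6191 0.0555 0.0742] yaw [ 1.7980e+02 -3.0000e-02 -1.6651e+02] w 0.148 F [-1.1 -0.4  7.2] ff 41.3
shift in tool axes [ 0.0003 -0.0032  0.0012] rows 0.08102968236113578
```

Request:
send_rows:
  steps: [0, 0, 0, 0, -0.003, 0, 0, 0, 0, 0, 0, 0, 0, 0, 0, 0, 0, 0, 0, 0, 0]

```text
time: 4.95
tcp_pos: [0.6196, 0.0536, 0.0742]
orientation: [3.137, -0.001, -2.906]
force: [-3.0, 1.5, 7.4]
width: 0.144
finger_force: 41.4
```

```bash
python3 - <<'E'
from h import *
p,_,_=pose(); print(tobox(p)); rel([*frombox(-.0005,.0690),.073])
E
```

```text
[-0.0001946   0.07019526]
t 4.95 tcp [0.6196 0.0536 0.0742] yaw [ 1.7972e+02 -5.0000e-02 -1.6649e+02] w 0.144 F [-3.   1.5  7.4] ff 41.4
shift in tool axes [ 0.0003 -0.0012  0.0012] rows 0.040812496867385875
```

Request:
send_rows:
  steps: [0, 0, 0, 0, 0, 0, 1, 0, 0, 0, 0, 0, 0, 1, 0, 0, 0, 0, 0, 0, 1, 0, 0, 0, 0, 0, -0.03, 1, 0, 0, 0, 0, 0, -0.035, 1, 0, 0, 0, 0, 0, -0.035, 1, 0, 0, 0, 0, 0, -0.035, 1, 0, 0, 0, 0, 0, -0.035, 1, 0, 0, 0, 0, 0, -0.03, 1, 0, 0, 6.8, 0, 0, 0, 1]

```text
time: 5.78
tcp_pos: [0.6249, 0.0493, 0.2815]
orientation: [3.14, 0.013, -3.029]
force: [0.5, -0.6, 0.9]
width: 0.998
finger_force: 0.0
```

Request:
send_rows:
  steps: [0, 0, 7, 0, 0, 0, 1, 0, 0, 7, 0, 0, 0, 1, 0, 0, 7, 0, 0, 0, 1, 0, 0, 7, 0, 0, 0, 1, 0, 0, 7, 0, 0, 0, 1, 0, 0, 7, 0, 0, 0, 1, 0, 0, 7, 0, 0, 0, 1, 0, 0, 7, 0, 0, 0, 1, 0, 0, 7, 0, 0, 0, 1, 0, 0, 7, 0, 0, 0, 1]

```text
time: 6.62
tcp_pos: [0.62, 0.0494, 0.2726]
orientation: [-3.14, -0.001, 2.028]
force: [0.6, 0.2, -0.1]
width: 1.0
finger_force: 0.0
```

Request:
send_rows:
  steps: [0, 0, 7, 0, 0, 0, 1, 0, 0, 6.2, 0, 0, 0, 1, 0, 0, 0, 0, 0, 0, 1]

```text
time: 6.87
tcp_pos: [0.62, 0.0494, 0.2726]
orientation: [-3.14, -0.0, 1.802]
force: [0.3, 0.3, 0.3]
width: 0.996
finger_force: 0.0
```

```bash
cat >> h.py <<'E'
def edge(c,im,x=(-.04,-.02,.0,.02,.04),y0=-.1,y1=.06,z=.0655):
    g=cv2.cvtColor(im,cv2.COLOR_RGB2GRAY).astype(np.float32)
    ys=np.arange(y0,y1,.001)
    for xx in x:
        uv=np.array([proj(c,[*frombox(xx,y),z]) for y in ys],np.float32)
        v=cv2.remap(g,uv[:,:1].copy(),uv[:,1:].copy(),cv2.INTER_LINEAR)[:,0]
        dv=np.gradient(cv2.GaussianBlur(v[:,None],(1,5),0)[:,0]); i=np.argsort(-abs(dv))[:6]
        print(xx,[(round(float(ys[j])*1000),int(dv[j])) for j in sorted(i)])
E
python3 - <<'E'
from h import *
rel(None)
im,d,c=grab('wrist','w2.png'); np.savez('w2.npz',im=im,d=d,**c)
edge(c,im)
E
```

```text
t 6.87 tcp [0.62   0.0494 0.2726] yaw [-1.7992e+02 -1.0000e-02  1.0327e+02] w 0.996 F [0.3 0.3 0.3] ff 0.0
-0.04 [(-92, 24), (-91, 27), (-90, 23), (-86, -19), (-85, -28), (-84, -28)]
-0.02 [(-91, 27), (-85, -30), (-84, -34), (52, -27), (53, -39), (54, -32)]
0.0 [(-91, 27), (-85, -30), (-84, -33), (52, -30), (53, -43), (54, -36)]
0.02 [(-91, 27), (-85, -30), (-84, -33), (52, -31), (53, -41), (54, -32)]
0.04 [(-92, 25), (-91, 27), (-90, 22), (-85, -30), (-84, -32), (-83, -20)]
```

View pics/w2.png

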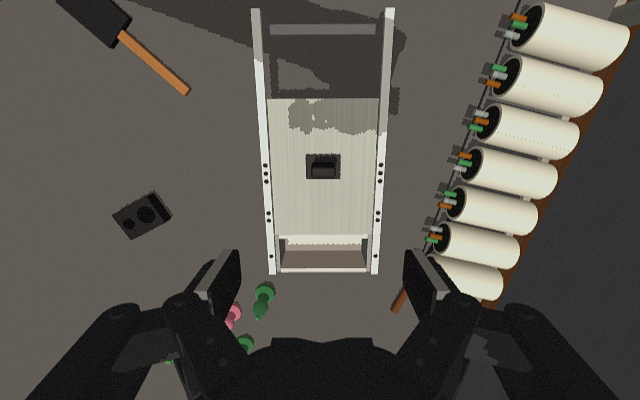

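Wrist view: the lid's free edge is at v≈235 and the open first pocket lies below it (v 240–268); the two-dot marks (v≈215) are beside the lid, so only pocket 1 is open. Next I get the edge position and fix the pawn's position.

```bash
python3 - <<'E'
from h import *
z=np.load('w2.npz'); im,d=z['im'],z['d']; c={k:z[k] for k in ['fx','fy','cx','cy','world_to_cam']}
edge(c,im,y0=-.055,y1=.0); print()
edge(c,im,x=(-.0765,.0765),y0=-.11,y1=.0,z=.069)
P=cloud(c,d); B=tobox(P)
for x in (-.02,.02):
  s=(abs(B[...,0]-x)<.004)&(P[...,2]>.0)&(P[...,2]<.09)&(B[...,1]<.0)&(B[...,1]>-.1)
  o=np.argsort(B[s][:,1]); print(np.c_[B[s][o,1]*1000,P[s][o,2]*1000][::14].round(0).astype(int).tolist())
rel([*frombox(0,0)*0+np.array([.554,-.331])+.06*UY,.25])
E
```

```text
-0.04 [(-45, 11), (-44, 16), (-43, 15), (-42, 10), (-30, -7), (-29, -7)]
-0.02 [(-46, 14), (-45, 18), (-44, 15), (-43, 7), (-30, -7), (-29, -7)]
0.0 [(-45, 10), (-44, 16), (-43, 17), (-42, 11), (-30, -7), (-29, -8)]
0.02 [(-47, 8), (-46, 14), (-45, 17), (-44, 14), (-43, 7), (-30, -6)]
0.04 [(-47, 8), (-46, 14), (-45, 17), (-44, 13), (-43, 6), (-30, -6)]

-0.0765 [(-65, -54), (-60, 51), (-59, 48), (-9, -44), (-8, -44), (-3, 50)]
0.0765 [(-65, -46), (-60, 40), (-59, 41), (-9, -50), (-8, -52), (-3, 45)]
[[-93, 60], [-89, 62], [-87, 29], [-87, 12], [-87, 23], [-87, 42], [-87, 30], [-86, 24], [-84, 7], [-79, 6], [-73, 7], [-68, 6], [-36, 61], [-32, 62], [-26, 65], [-23, 65], [-18, 65], [-14, 64], [-9, 65], [-5, 64], [-1, 65]]
[[-91, 61], [-88, 61], [-87, 51], [-87, 12], [-87, 48], [-87, 54], [-86, 46], [-86, 24], [-83, 7], [-77, 6], [-71, 6], [-66, 6], [-36, 61], [-31, 61], [-25, 64], [-21, 65], [-17, 65], [-12, 65], [-8, 64], [-3, 64]]
t 6.92 tcp [0.62   0.0494 0.2727] yaw [-1.7992e+02 -1.0000e-02  1.0351e+02] w 1.001 F [0.3 0.3 0. ] ff 0.0
shift in tool axes [-0.2944 -0.153   0.0228] rows 7.975944306473877
```

Request:
send_rows:
  steps: [0, 0, 0, -0.0354, -0.0153, 0.007, 1, 0, 0, 0, -0.0354, -0.0153, 0.007, 1, 0, 0, 0, -0.0354, -0.0153, 0.007, 1, 0, 0, 0, -0.0354, -0.0153, 0.007, 1, 0, 0, 0, -0.0354, -0.0153, 0.007, 1, 0, 0, 0, -0.0354, -0.0153, 0.007, 1, 0, 0, 0, -0.0354, -0.0153, 0.007, 1, 0, 0, 0, -0.0354, -0.0153, 0.007, 1, 0, 0, 0, -0.0354, -0.0153, 0.007, 1, 0, 0, 0, -0.0354, -0.0153, 0.007, 1]

```text
time: 7.75
tcp_pos: [0.5531, -0.3321, 0.2028]
orientation: [3.141, -0.001, 1.808]
force: [1.4, -0.0, 1.1]
width: 0.999
finger_force: 0.0
```

Request:
send_rows:
  steps: [0, 0, 0, 0, 0, 0, 0.7, 0, 0, 0, 0, 0, 0, 0.7, 0, 0, 0, 0, 0, 0, 0.7]

```text
time: 8.0
tcp_pos: [0.5534, -0.3306, 0.2029]
orientation: [-3.141, -0.001, 1.805]
force: [-0.0, -0.8, 0.1]
width: 0.702
finger_force: 0.0
```

```bash
cat >> h.py <<'E'
def pieces(im,d,c):
    hsv=cv2.cvtColor(im,cv2.COLOR_RGB2HSV); P=cloud(c,d)
    for nm,m in (('green',cv2.inRange(hsv,(45,70,20),(85,255,255))),('pink',cv2.inRange(hsv,(160,60,60),(180,255,255)))):
        k,l,s,ce=cv2.connectedComponentsWithStats(m)
        for i in range(1,k):
            if s[i,4]<200: continue
            q=P[l==i]; q=q[(q[:,2]<.09)&(q[:,2]>-.01)]
            if len(q)<100: continue
            print(nm,s[i],'topz',np.percentile(q[:,2],98).round(3),end=' ')
            for lo,hi in ((.003,.012),(.028,.08)):
                f=q[(q[:,2]>lo)&(q[:,2]<hi)]
                if len(f)>10:
                    e=cv2.minEnclosingCircle((f[:,:2]*1000).astype(np.float32)); print('circ',np.round(e[0],1),round(e[1],1),end=' ')
            print()
E
python3 - <<'E'
from h import *
rel([.554,-.331,.2])
im,d,c=grab('wrist','w3.png'); np.savez('w3.npz',im=im,d=d,**c)
pieces(im,d,c)
E
```

```text
t 8.0 tcp [ 0.5534 -0.3306  0.2029] yaw [-1.7999e+02 -7.0000e-02  1.0341e+02] w 0.702 F [-0.  -0.8  0.1] ff 0.0
shift in tool axes [-0.0005  0.0005  0.0029] rows 0.07274688376621806
green [348  60  32  33 842] topz 0.07 circ [ 573.7 -208.7] 17.6 circ [ 573.  -209.2] 12.5 
green [205 145  40  34 803] topz 0.053 circ [ 434.2 -342.1] 17.7 circ [ 434.2 -342. ] 15.2 
green [310 159  26  28 568] topz 0.045 circ [ 554.6 -330.7] 17.0 circ [ 554.6 -330.8] 12.3 
pink [296  98  28  30 657] topz 0.045 circ [ 521.  -262.7] 17.2 circ [ 521.  -262.6] 12.4 
pink [349 200  26  31 617] topz 0.045 circ [ 618.8 -374.6] 17.2 circ [ 618.8 -374.5] 12.2 
pink [304 218  25  32 604] topz 0.045 circ [ 564.3 -414. ] 17.3 circ [ 564.4 -413.2] 12.2
```

View pics/w3.png

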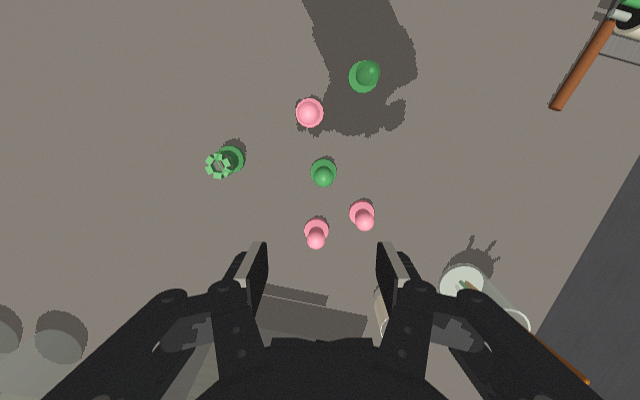

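Wrist view: the green pawn with its round head is at (323,173), the notched rook at (222,163), the bishop at (366,75) and the pinks at (309,112), (362,215), (316,234). Fitted diameters and heights match (46/53/70 mm tall, foot radius ~17 mm). I'll take the green pawn.

Request:
send_rows:
  newtons: 25
  steps: [0, 0, 0, 0, 0.001, 0.035, 0.6, 0, 0, 0, 0, 0, 0.035, 0.6, 0, 0, 0, 0, 0, 0.035, 0.6, 0, 0, 0, 0, 0, 0.033, 0.6, 0, 0, 0, 0, 0, 0.025, 0.6, 0, 0, 0, 0, 0, 0.015, 0.6, 0, 0, 0, 0, 0, 0.01, 0.6, 0, 0, 0, 0, 0, 0, 0.6, 0, 0, 0, 0, 0, 0, 0.6]

```text
time: 8.8
tcp_pos: [0.5557, -0.3304, 0.0163]
orientation: [3.14, 0.001, 1.806]
force: [0.4, -0.6, 0.6]
width: 0.599
finger_force: 0.0
```

```bash
python3 - <<'E'
from h import *
rel([.5546,-.3308,.0145])
E
```

```text
t 8.8 tcp [ 0.5557 -0.3304  0.0163] yaw [1.7993e+02 4.0000e-02 1.0345e+02] w 0.599 F [ 0.4 -0.6  0.6] ff 0.0
shift in tool axes [-0.0001 -0.0011  0.0018] rows 0.05109813445548989
```

Request:
send_rows:
  newtons: 25
  steps: [0, 0, 0, 0, -0.0005, 0.0015, 0.3, 0, 0, 0, 0, 0, 0, 0, 0, 0, 0, 0, 0, 0, 0, 0, 0, 0, 0, 0, 0, 0, 0, 0, 0, 0, 0, 0, 0, 0, 0, 0, 0, 0, 0, 0, 0, 0, 0, 0, 0, 0, 0]

```text
time: 9.38
tcp_pos: [0.5554, -0.3318, 0.0159]
orientation: [3.139, 0.002, 1.804]
force: [-0.5, 0.5, 5.9]
width: 0.236
finger_force: 24.4
```

```bash
python3 - <<'E'
from h import *
rel([*frombox(0,-.062),.15])
E
```

```text
t 9.38 tcp [ 0.5554 -0.3318  0.0159] yaw [1.7985e+02 1.1000e-01 1.0335e+02] w 0.236 F [-0.5  0.5  5.9] ff 24.4
shift in tool axes [ 0.2277  0.1522 -0.1341] rows 7.313922768333007
```

Request:
send_rows:
  steps: [0, 0, 0, 0, 0, -0.005, 0, 0, 0, 0, 0, 0, -0.01, 0, 0, 0, 0, 0, 0, -0.02, 0, 0, 0, 0, 0, 0, -0.03, 0, 0, 0, 0, 0, 0, -0.04, 0, 0, 0, 0, 0, 0, -0.035, 0, 0, 0, 0, 0, 0, 0, 0]

```text
time: 9.97
tcp_pos: [0.5582, -0.3349, 0.163]
orientation: [3.13, 0.01, 1.803]
force: [1.6, -1.8, 0.0]
width: 0.238
finger_force: 23.3
```

```bash
python3 - <<'E'
from h import *
rel([*frombox(0,-.062),.15])
im,d,c=grab('wrist','w4.png'); np.savez('w4.npz',im=im,d=d,**c)
cv2.imwrite('pics/w4c.png',cv2.resize(cv2.cvtColor(im,cv2.COLOR_RGB2BGR)[150:330,200:440],(720,540)))
E
```

```text
t 9.97 tcp [ 0.5582 -0.3349  0.163 ] yaw [179.36   0.56 103.3 ] w 0.238 F [ 1.6 -1.8  0. ] ff 23.3
shift in tool axes [0.2319 0.1496 0.0125] rows 6.624937158824829
```

View pics/w4c.png

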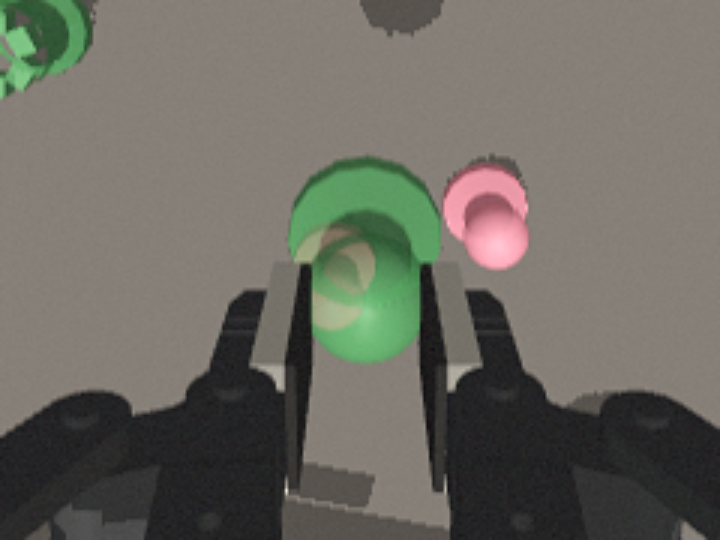

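The pawn is held upright between the pads (crop centre ~(365,270)). Carrying it to pocket 1.

Request:
send_rows:
  steps: [0, 0, 0, 0.015, 0.01, 0, 0, 0, 0, 0, 0.028, 0.018, 0, 0, 0, 0, 0, 0.032, 0.021, 0, 0, 0, 0, 0, 0.032, 0.021, 0, 0, 0, 0, 0, 0.032, 0.021, 0, 0, 0, 0, 0, 0.032, 0.021, 0, 0, 0, 0, 0, 0.028, 0.018, 0, 0, 0, 0, 0, 0.02, 0.012, 0, 0, 0, 0, 0, 0.01, 0.007, 0, 0, 0, 0, 0, 0, 0, 0, 0]

```text
time: 10.85
tcp_pos: [0.6463, -0.0682, 0.1524]
orientation: [-3.14, -0.003, 1.811]
force: [0.5, 0.7, -1.7]
width: 0.237
finger_force: 23.3
```

Request:
send_rows:
  steps: [0, 0, 0, 0, 0, 0, 0]

```text
time: 10.93
tcp_pos: [0.645, -0.0743, 0.1531]
orientation: [-3.139, 0.001, 1.804]
force: [-0.9, -1.2, -0.6]
width: 0.236
finger_force: 23.3
```

```bash
python3 - <<'E'
from h import *
rel([*frombox(0,-.062),.0235]); print(tobox(pose()[0]))
im,d,c=grab('wrist'); P=cloud(c,d); hsv=cv2.cvtColor(im,cv2.COLOR_RGB2HSV); m=cv2.inRange(hsv,(45,70,20),(85,255,255))>0
s=m&(np.hypot(*(tobox(P)-[0,-.062]).transpose(2,0,1))<.05)&(P[...,2]>.05)
q=P[s];print(len(q),np.percentile(q[:,2],[1,99]).round(4),(tobox(q).min(0)*1000).round(1),(tobox(q).max(0)*1000).round(1))
f=q[q[:,2]<np.percentile(q[:,2],1)+.012]; print(cv2.minEnclosingCircle((tobox(f)*1000).astype(np.float32)))
E
```

```text
t 10.93 tcp [ 0.645  -0.0743  0.1531] yaw [-1.7987e+02  5.0000e-02  1.0339e+02] w 0.236 F [-0.9 -1.2 -0.6] ff 23.3
shift in tool axes [-0.0017  0.0055  0.1296] rows 3.111214775016165
[-0.00520234 -0.06018725]
3032 [0.1396 0.2681] [-48.  -70.1] [ 48.1 -39.1]
((-5.828640937805176, -58.96498107910156), 17.33659553527832)
```

Request:
send_rows:
  steps: [0, 0, 0, -0.0025, 0.0055, 0, 0, 0, 0, 0, 0, 0, 0.01, 0, 0, 0, 0, 0, 0, 0.02, 0, 0, 0, 0, 0, 0, 0.025, 0, 0, 0, 0, 0, 0, 0.025, 0, 0, 0, 0, 0, 0, 0.018, 0, 0, 0, 0, 0, 0, 0.01, 0, 0, 0, 0, 0, 0, 0.007, 0, 0, 0, 0, 0, 0, 0, 0, 0, 0, 0, 0, 0, 0, 0]

```text
time: 11.82
tcp_pos: [0.6524, -0.0756, 0.0394]
orientation: [3.141, 0.001, 1.803]
force: [0.2, -0.9, -0.2]
width: 0.24
finger_force: 23.3
```

```bash
python3 - <<'E'
from h import *
rel([*frombox(0,-.062),.0225]); print(tobox(pose()[0]))
E
```

```text
t 11.82 tcp [ 0.6524 -0.0756  0.0394] yaw [1.7996e+02 4.0000e-02 1.0330e+02] w 0.24 F [ 0.2 -0.9 -0.2] ff 23.3
shift in tool axes [ 0.0011 -0.0016  0.0169] rows 0.4090509522300288
[ 0.00163484 -0.0631355 ]
```

Request:
send_rows:
  steps: [0, 0, 0, 0, 0, 0.004, 0, 0, 0, 0, 0, 0, 0.004, 0, 0, 0, 0, 0, 0, 0.003, 0, 0, 0, 0, 0, 0, 0.002, 0, 0, 0, 0, 0, 0, 0.001, 0, 0, 0, 0, 0, 0, 0, 0]

```text
time: 12.32
tcp_pos: [0.6517, -0.0746, 0.0247]
orientation: [-3.141, -0.0, 1.804]
force: [-0.0, 0.4, 0.2]
width: 0.24
finger_force: 23.3
```

Request:
send_rows:
  steps: [0, 0, 0, 0, 0, 0.001, 0, 0, 0, 0, 0, 0, 0, 0]

```text
time: 12.48
tcp_pos: [0.6519, -0.0747, 0.0239]
orientation: [-3.142, 0.0, 1.804]
force: [0.0, -0.1, -1.1]
width: 0.236
finger_force: 23.3
```

Request:
send_rows:
  steps: [0, 0, 0, 0, 0, 0.001, 0, 0, 0, 0, 0, 0, 0, 0]

```text
time: 12.65
tcp_pos: [0.6519, -0.0747, 0.0229]
orientation: [-3.141, -0.0, 1.804]
force: [0.4, 0.2, -0.6]
width: 0.236
finger_force: 23.3
```

Request:
send_rows:
  steps: [0, 0, 0, 0, 0, 0.001, 0, 0, 0, 0, 0, 0, 0, 0]

```text
time: 12.82
tcp_pos: [0.6521, -0.0748, 0.0221]
orientation: [3.141, 0.0, 1.804]
force: [0.4, -0.7, -0.1]
width: 0.236
finger_force: 23.5
```

Request:
send_rows:
  steps: [0, 0, 0, 0, 0, 0.0007, 0, 0, 0, 0, 0, 0, 0, 0]

```text
time: 12.98
tcp_pos: [0.6521, -0.0748, 0.022]
orientation: [3.141, -0.0, 1.804]
force: [-2.4, -0.1, 3.3]
width: 0.229
finger_force: 24.6
```

Request:
send_rows:
  steps: [0, 0, 0, 0, 0, 0.0005, 0, 0, 0, 0, 0, 0, 0, 0]

```text
time: 13.15
tcp_pos: [0.6522, -0.0748, 0.0219]
orientation: [3.141, -0.001, 1.804]
force: [-4.1, 0.2, 6.6]
width: 0.236
finger_force: 25.3
```

Foot contact on the pocket floor (6.6 N). Release gently and rise.

Request:
send_rows:
  steps: [0, 0, 0, 0, 0, -0.0005, 0.3, 0, 0, 0, 0, 0, 0, 0.4, 0, 0, 0, 0, 0, 0, 0.55, 0, 0, 0, 0, 0, 0, 0.6, 0, 0, 0, 0, 0, -0.01, 0.6, 0, 0, 0, 0, 0, -0.02, 0.6, 0, 0, 0, 0, 0, -0.035, 0.6, 0, 0, 0, 0, 0, -0.04, 0.6, 0, 0, 0, 0, 0, -0.04, 0.6, 0, 0, 0, 0, 0, -0.04, 0.6]

```text
time: 13.98
tcp_pos: [0.6515, -0.075, 0.2085]
orientation: [-3.141, 0.0, 1.803]
force: [0.5, 0.1, -0.6]
width: 0.598
finger_force: 0.0
```

Request:
send_rows:
  steps: [0, 0, 0, 0.035, 0, -0.015, 0.6, 0, 0, 0, 0.035, 0, 0, 1, 0, 0, 0, 0, 0, 0, 1, 0, 0, 0, 0, 0, 0, 1]

```text
time: 14.32
tcp_pos: [0.6358, -0.002, 0.2219]
orientation: [3.14, -0.002, 1.811]
force: [-0.2, -0.6, 0.1]
width: 0.988
finger_force: 0.0
```

```bash
python3 - <<'E'
from h import *
rel([*frombox(0,.070),.23])
im,d,c=grab('wrist','w5.png'); np.savez('w5.npz',im=im,d=d,**c)
pieces(im,d,c); print(tobox([.6521,-.0748]))
edge(c,im,y0=-.055,y1=.0)
E
```

```text
t 14.32 tcp [ 0.6358 -0.002   0.2219] yaw [ 1.7994e+02 -1.3000e-01  1.0375e+02] w 0.988 F [-0.2 -0.6  0.1] ff 0.0
shift in tool axes [ 0.0577 -0.0023 -0.0079] rows 1.3972701578843116
green [309 218  23  20 363] topz 0.052 circ [650.5 -73.2] 12.1 
green [237 273  28  42 690] topz 0.069 circ [ 573.1 -207.7] 18.2 circ [ 573.9 -206.6] 12.3 
[ 0.00155885 -0.06227046]
-0.04 [(-51, 9), (-50, 17), (-49, 19), (-48, 13), (-30, -8), (-29, -9)]
-0.02 [(-51, 8), (-50, 16), (-49, 19), (-48, 13), (-30, -7), (-29, -9)]
0.0 [(-38, 18), (-37, 40), (-36, 47), (-35, 33), (-34, 14), (-29, -10)]
0.02 [(-52, 8), (-51, 16), (-50, 18), (-49, 13), (-30, -7), (-29, -8)]
0.04 [(-50, 14), (-49, 18), (-48, 14), (-47, 6), (-30, -7), (-29, -7)]
```

View pics/w5.png

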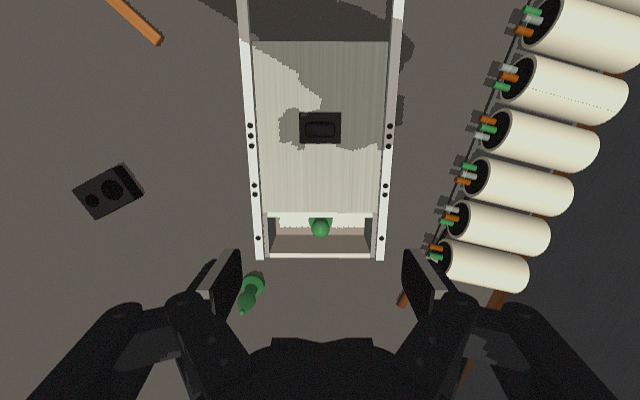

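Wrist view: the pawn stands at (320,227) in pocket 1, with its head top at z = 52 mm, which matches standing on the floor. The lid edge is at v≈212. This orientation will also grip the 30 mm sides of the lid grip.

Request:
send_rows:
  newtons: 50
  steps: [0, 0, 0, 0.03, -0.0015, 0, 1, 0, 0, 0, 0.0285, -0.001, 0, 1, 0, 0, 0, 0, 0, 0.035, 1, 0, 0, 0, 0, 0, 0.035, 1, 0, 0, 0, 0, 0, 0.035, 1, 0, 0, 0, 0, 0, 0.025, 1, 0, 0, 0, 0, 0, 0.013, 1, 0, 0, 0, 0, 0, 0.006, 1, 0, 0, 0, 0, 0, 0, 1, 0, 0, 0, 0, 0, 0, 1]

```text
time: 15.2
tcp_pos: [0.6211, 0.0487, 0.0735]
orientation: [3.14, 0.001, 1.803]
force: [-0.5, -0.4, 0.5]
width: 0.999
finger_force: 0.0
```

```bash
python3 - <<'E'
from h import *
rel([*frombox(-.0005,.0705),.073]); print(tobox(pose()[0]))
E
```

```text
t 15.2 tcp [0.6211 0.0487 0.0735] yaw [1.7988e+02 5.0000e-02 1.0329e+02] w 0.999 F [-0.5 -0.4  0.5] ff 0.0
shift in tool axes [ 0.0054 -0.0007  0.0005] rows 0.13182045617569418
[0.0001852  0.06507287]
```

Request:
send_rows:
  newtons: 50
  steps: [0, 0, 0, 0.005, 0, 0, 1, 0, 0, 0, 0, 0, 0, 0, 0, 0, 0, 0, 0, 0, 0, 0, 0, 0, 0, 0, 0, 0, 0, 0, 0, 0, 0, 0, 0, 0, 0, 0, 0, 0, 0, 0, 0, 0, 0, 0, 0, 0, 0, 0, 0, 0, 0, 0, 0, 0]

```text
time: 15.87
tcp_pos: [0.6201, 0.055, 0.0732]
orientation: [3.139, 0.0, 1.804]
force: [2.2, 0.9, 4.1]
width: 0.327
finger_force: 49.8
```

```bash
python3 - <<'E'
from h import *
rel(None); print(tobox(pose()[0]))
E
```

```text
t 15.87 tcp [0.6201 0.055  0.0732] yaw [1.7983e+02 1.0000e-02 1.0338e+02] w 0.327 F [2.2 0.9 4.1] ff 49.8
[0.00065407 0.0713864 ]
```

Request:
send_rows:
  steps: [0, 0, 0, 0.006, 0, 0, 0, 0, 0, 0, 0.01, 0, 0, 0, 0, 0, 0, 0.01, 0, 0, 0, 0, 0, 0, 0.01, 0, 0, 0, 0, 0, 0, 0.01, 0, 0, 0, 0, 0, 0, 0.008, 0, 0, 0, 0, 0, 0, 0.004, 0, 0, 0, 0, 0, 0, 0, 0, 0, 0, 0, 0, 0, 0, 0, 0, 0, 0, 0, 0, 0, 0, 0, 0]

```text
time: 16.7
tcp_pos: [0.6059, 0.1142, 0.0732]
orientation: [3.139, -0.003, 1.806]
force: [3.2, 0.1, 4.9]
width: 0.327
finger_force: 50.2
```

```bash
python3 - <<'E'
from h import *
rel(None); print(tobox(pose()[0]))
E
```

```text
t 16.7 tcp [0.6059 0.1142 0.0732] yaw [ 1.7988e+02 -1.6000e-01  1.0345e+02] w 0.327 F [3.2 0.1 4.9] ff 50.2
[0.00055281 0.13228438]
```

Request:
send_rows:
  newtons: 25
  steps: [0, 0, 0, 0, 0, 0, 1, 0, 0, 0, 0, 0, 0, 1, 0, 0, 0, 0, 0, 0, 1, 0, 0, 0, 0, 0, -0.025, 1, 0, 0, 0, 0, 0, -0.035, 1, 0, 0, 0, 0, 0, -0.035, 1, 0, 0, 0, -0.02, 0, -0.03, 1, 0, 0, 0, -0.035, 0, 0, 1, 0, 0, 0, -0.02, 0, 0, 1, 0, 0, 0, 0, 0, 0, 1]

```text
time: 17.53
tcp_pos: [0.6219, 0.0304, 0.1978]
orientation: [-3.14, 0.003, 1.795]
force: [-0.1, -1.2, 0.3]
width: 1.001
finger_force: 0.0
```

```bash
python3 - <<'E'
from h import *
rel([.4342,-.342,.18])
im,d,c=grab('wrist','w6.png'); np.savez('w6.npz',im=im,d=d,**c)
pieces(im,d,c)
edge(c,im,y0=.01,y1=.06)
P=cloud(c,d); B=tobox(P)
for x in (-.03,.03):
  s=(abs(B[...,0]-x)<.004)&(P[...,2]>.0)&(P[...,2]<.09)&(B[...,1]<.06)&(B[...,1]>.0)
  o=np.argsort(B[s][:,1]); print(np.c_[B[s][o,1]*1000,P[s][o,2]*1000][::14].round(0).astype(int).tolist())
E
```

```text
t 17.53 tcp [0.6219 0.0304 0.1978] yaw [-179.92    0.19  102.83] w 1.001 F [-0.1 -1.2  0.3] ff 0.0
shift in tool axes [-0.3214 -0.2657  0.0192] rows 10.010644948818303
green [315 252  23  18 308] topz 0.052 circ [650.5 -73.2] 12.0 
green [242 302  28  47 766] topz 0.069 circ [ 573.5 -206.1] 17.5 circ [ 574. -206.] 12.2 
green [136 360  37  38 593] topz 0.052 circ [ 442.2 -341.8] 12.6 circ [ 435.5 -341.2] 15.7 
-0.04 [(10, 6), (11, 8), (12, 7), (30, -5), (31, -8), (32, -7)]
-0.02 [(10, 5), (11, 7), (12, 7), (31, -8), (32, -8), (33, -5)]
0.0 [(10, 9), (11, 14), (12, 14), (13, 7), (31, -9), (32, -9)]
0.02 [(10, 4), (11, 6), (12, 5), (30, -5), (31, -8), (32, -7)]
0.04 [(11, 1), (29, -3), (30, -7), (31, -9), (32, -7), (33, -3)]
[[0, 7], [4, 6], [25, 61], [28, 61], [30, 62], [34, 65], [36, 64], [38, 65], [40, 65], [43, 65], [45, 65], [47, 65], [50, 65], [52, 65], [54, 65], [56, 66], [57, 65], [60, 65]]
[[0, 5], [3, 6], [7, 7], [27, 62], [30, 62], [33, 65], [35, 64], [38, 65], [40, 65], [42, 65], [44, 65], [47, 65], [49, 65], [51, 65], [53, 65], [56, 65], [58, 65], [60, 65]]
```

Request:
send_rows:
  steps: [0, 0, 0, -0.027, -0.022, 0, 1, 0, 0, 0, -0.027, -0.022, 0, 1, 0, 0, 0, -0.027, -0.022, 0, 1, 0, 0, 0, -0.027, -0.022, 0, 1, 0, 0, 0, -0.027, -0.022, 0, 1, 0, 0, 0, -0.027, -0.022, 0, 1, 0, 0, 0, -0.027, -0.022, 0, 0.7, 0, 0, 0, -0.027, -0.022, 0, 0.7, 0, 0, 0, -0.027, -0.022, 0, 0.7, 0, 0, 0, -0.027, -0.022, 0, 0.7]

```text
time: 18.42
tcp_pos: [0.4698, -0.274, 0.1961]
orientation: [-3.14, -0.004, 1.807]
force: [1.2, 0.0, -0.5]
width: 0.698
finger_force: 0.0
```

Request:
send_rows:
  steps: [0, 0, 0, -0.027, -0.022, 0, 0.7, 0, 0, 0, -0.024, -0.024, 0, 0.7, 0, 0, 0, 0, 0, 0, 0.7, 0, 0, 0, 0, 0, 0, 0.7]

```text
time: 18.75
tcp_pos: [0.4358, -0.3361, 0.1963]
orientation: [-3.14, -0.002, 1.799]
force: [-0.2, 0.6, -0.9]
width: 0.698
finger_force: 0.0
```

```bash
python3 - <<'E'
from h import *
im,d,c=grab('wrist','w7.png')
pieces(im,d,c)
rel([.4342,-.342,.021])
E
```

```text
green [ 444   79   50   32 1174] topz 0.069 circ [ 572.9 -208.6] 17.6 circ [ 573.  -208.9] 12.5 
green [307 163  27  36 568] topz 0.052 circ [ 433.6 -341.9] 17.5 circ [ 433.5 -342.1] 15.1 
pink [388 116  34  30 756] topz 0.045 circ [ 520.4 -262.6] 17.3 circ [ 520.4 -262.9] 12.3 
pink [432 216  35  33 751] topz 0.045 circ [ 618.1 -374.6] 16.9 circ [ 618.1 -374.8] 12.1 
pink [388 234  27  31 406] topz 0.044 circ [ 563.6 -411.6] 16.6 circ [ 564.5 -412.6] 11.3 
t 18.8 tcp [ 0.4375 -0.3342  0.1962] yaw [-179.94   -0.18  103.33] w 0.698 F [ 1.4  0.8 -0.4] ff 0.0
shift in tool axes [-0.0074 -0.0048  0.1752] rows 4.206826701387229
```

Request:
send_rows:
  newtons: 25
  steps: [0, 0, 0, -0.007, -0.005, 0.03, 0.7, 0, 0, 0, 0, 0, 0.035, 0.7, 0, 0, 0, 0, 0, 0.035, 0.7, 0, 0, 0, 0, 0, 0.02, 0.7, 0, 0, 0, 0, 0, 0, 0.7, 0, 0, 0, 0, 0, 0, 0.7]

```text
time: 19.3
tcp_pos: [0.435, -0.3406, 0.0757]
orientation: [-3.139, -0.004, 1.808]
force: [-0.2, -0.9, 0.8]
width: 0.697
finger_force: 0.0
```

```bash
python3 - <<'E'
from h import *
rel([.4336,-.342,.025])
E
```

```text
t 19.3 tcp [ 0.435  -0.3406  0.0757] yaw [-179.85   -0.21  103.57] w 0.697 F [-0.2 -0.9  0.8] ff 0.0
shift in tool axes [-0.0012 -0.0016  0.0507] rows 1.2177329927300415
```

Request:
send_rows:
  newtons: 25
  steps: [0, 0, 0, -0.001, -0.0015, 0.02, 0.7, 0, 0, 0, 0, 0, 0.02, 0.7, 0, 0, 0, 0, 0, 0.0105, 0.7, 0, 0, 0, 0, 0, 0, 0.6, 0, 0, 0, 0, 0, 0, 0.5]

```text
time: 19.72
tcp_pos: [0.4345, -0.3449, 0.0277]
orientation: [3.141, 0.0, 1.805]
force: [0.5, 0.2, 0.5]
width: 0.502
finger_force: 0.0
```

```bash
python3 - <<'E'
from h import *
rel([.4336,-.342,.025])
E
```

```text
t 19.72 tcp [ 0.4345 -0.3449  0.0277] yaw [1.7994e+02 3.0000e-02 1.0342e+02] w 0.502 F [0.5 0.2 0.5] ff 0.0
shift in tool axes [ 0.003  -0.0002  0.0027] rows 0.09667684349344711
```

Request:
send_rows:
  newtons: 25
  steps: [0, 0, 0, 0, 0, 0, 0, 0, 0, 0, 0, 0, 0, 0, 0, 0, 0, 0, 0, 0, 0, 0, 0, 0, 0, 0, 0, 0, 0, 0, 0, 0, 0, 0, 0]

```text
time: 20.13
tcp_pos: [0.435, -0.3459, 0.0284]
orientation: [3.139, 0.002, 1.804]
force: [-0.0, 0.9, 7.3]
width: 0.312
finger_force: 25.0
```

Request:
send_rows:
  newtons: 25
  steps: [0, 0, 0, 0, 0, 0, 0.5, 0, 0, 0, 0, 0, 0, 0.55, 0, 0, 0, 0.0035, 0, 0.005, 0.55, 0, 0, 0, 0, 0, 0, 0.55, 0, 0, 0, 0, 0, 0, 0, 0, 0, 0, 0, 0, 0, 0, 0, 0, 0, 0, 0, 0, 0, 0, 0, 0, 0, 0, 0, 0]

```text
time: 20.8
tcp_pos: [0.4325, -0.3416, 0.0216]
orientation: [-3.141, -0.0, 1.804]
force: [0.3, -0.6, -0.2]
width: 0.333
finger_force: 24.7
```

Request:
send_rows:
  steps: [0, 0, 0, 0, 0, 0, 0, 0, 0, 0, 0, 0, -0.005, 0, 0, 0, 0, 0, 0, -0.01, 0, 0, 0, 0, 0, 0, -0.02, 0, 0, 0, 0, 0, 0, -0.03, 0, 0, 0, 0, 0, 0, -0.04, 0, 0, 0, 0, 0, 0, -0.03, 0, 0, 0, 0, 0, 0, -0.015, 0, 0, 0, 0, 0, 0, 0, 0]

```text
time: 21.55
tcp_pos: [0.4353, -0.3444, 0.1771]
orientation: [3.134, 0.006, 1.803]
force: [0.9, 0.5, -0.1]
width: 0.332
finger_force: 24.8
```

```bash
python3 - <<'E'
from h import *
rel([*frombox(0,0),.165])
im,d,c=grab('wrist','w8.png'); np.savez('w8.npz',im=im,d=d,**c)
cv2.imwrite('pics/w8c.png',cv2.resize(cv2.cvtColor(im,cv2.COLOR_RGB2BGR)[150:330,200:440],(720,540)))
E
```

```text
t 21.55 tcp [ 0.4353 -0.3444  0.1771] yaw [179.54   0.35 103.31] w 0.332 F [ 0.9  0.5 -0.1] ff 24.8
shift in tool axes [0.2748 0.2712 0.0126] rows 9.263867102574961
```

View pics/w8c.png

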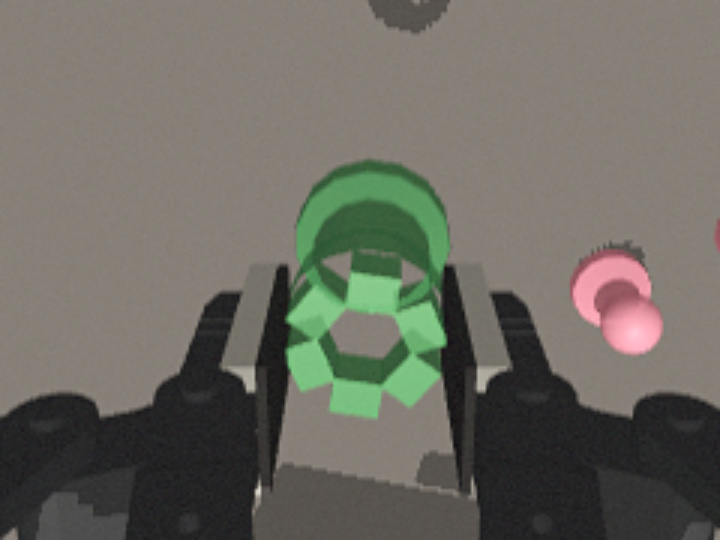

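The rook is held upright with its head between the pads. Carrying it to pocket 2.

Request:
send_rows:
  steps: [0, 0, 0, 0.01, 0.01, 0, 0, 0, 0, 0, 0.02, 0.02, 0, 0, 0, 0, 0, 0.027, 0.027, 0, 0, 0, 0, 0, 0.027, 0.027, 0, 0, 0, 0, 0, 0.027, 0.027, 0, 0, 0, 0, 0, 0.027, 0.027, 0, 0, 0, 0, 0, 0.027, 0.027, 0, 0, 0, 0, 0, 0.027, 0.027, 0, 0, 0, 0, 0, 0.027, 0.027, 0, 0, 0, 0, 0, 0.025, 0.024, 0, 0]

```text
time: 22.43
tcp_pos: [0.6123, -0.0452, 0.1697]
orientation: [-3.138, -0.001, 1.805]
force: [-0.3, 0.3, -0.6]
width: 0.334
finger_force: 24.8
```

Request:
send_rows:
  steps: [0, 0, 0, 0.02, 0.018, 0, 0, 0, 0, 0, 0.01, 0.01, 0, 0, 0, 0, 0, 0, 0, 0, 0, 0, 0, 0, 0, 0, 0, 0, 0, 0, 0, 0, 0, 0, 0]

```text
time: 22.85
tcp_pos: [0.6314, -0.0161, 0.1712]
orientation: [-3.139, 0.002, 1.8]
force: [-0.7, -1.1, -0.4]
width: 0.336
finger_force: 24.8
```

```bash
python3 - <<'E'
from h import *
rel([*frombox(0,0),.0281]); print(tobox(pose()[0]))
im,d,c=grab('wrist'); P=cloud(c,d); hsv=cv2.cvtColor(im,cv2.COLOR_RGB2HSV); m=cv2.inRange(hsv,(45,70,20),(85,255,255))>0
s=m&(np.hypot(*tobox(P).transpose(2,0,1))<.04)&(P[...,2]>.08)&(P[...,2]<.22)
q=P[s];print(len(q),np.percentile(q[:,2],[1,99]).round(4))
f=q[q[:,2]<np.percentile(q[:,2],1)+.012]; print(cv2.minEnclosingCircle((tobox(f)*1000).astype(np.float32)))
E
```

```text
t 22.85 tcp [ 0.6314 -0.0161  0.1712] yaw [-1.7986e+02  9.0000e-02  1.0312e+02] w 0.336 F [-0.7 -1.1 -0.4] ff 24.8
shift in tool axes [0.0007 0.0053 0.1431] rows 3.433863843013852
[-0.00492438 -0.00040816]
3237 [0.1536 0.2032]
((-4.0217180252075195, -2.196859359741211), 17.85073471069336)
```

Request:
send_rows:
  steps: [0, 0, 0, 0.001, 0.0045, 0, 0, 0, 0, 0, 0, 0, 0.01, 0, 0, 0, 0, 0, 0, 0.02, 0, 0, 0, 0, 0, 0, 0.03, 0, 0, 0, 0, 0, 0, 0.028, 0, 0, 0, 0, 0, 0, 0.02, 0, 0, 0, 0, 0, 0, 0.01, 0, 0, 0, 0, 0, 0, 0.007, 0, 0, 0, 0, 0, 0, 0, 0, 0, 0, 0, 0, 0, 0, 0]

```text
time: 23.73
tcp_pos: [0.6379, -0.0109, 0.0475]
orientation: [3.14, 0.0, 1.804]
force: [1.6, 0.3, -1.1]
width: 0.335
finger_force: 24.8
```

```bash
python3 - <<'E'
from h import *
rel([*frombox(0,0),.0281]); print(tobox(pose()[0]))
E
```

```text
t 23.73 tcp [ 0.6379 -0.0109  0.0475] yaw [1.7993e+02 3.0000e-02 1.0333e+02] w 0.335 F [ 1.6  0.3 -1.1] ff 24.8
shift in tool axes [-0.0032 -0.0026  0.0194] rows 0.4750597955643595
[0.0026249 0.0032213]
```

Request:
send_rows:
  steps: [0, 0, 0, -0.0015, -0.001, 0.006, 0, 0, 0, 0, 0, 0, 0.005, 0, 0, 0, 0, 0, 0, 0.003, 0, 0, 0, 0, 0, 0, 0.002, 0, 0, 0, 0, 0, 0, 0.001, 0, 0, 0, 0, 0, 0, 0, 0]

```text
time: 24.23
tcp_pos: [0.6364, -0.0119, 0.0296]
orientation: [-3.141, -0.0, 1.804]
force: [0.7, 0.1, -0.5]
width: 0.33
finger_force: 24.8
```

Request:
send_rows:
  steps: [0, 0, 0, 0, 0, 0.001, 0, 0, 0, 0, 0, 0, 0, 0]

```text
time: 24.4
tcp_pos: [0.6366, -0.012, 0.0288]
orientation: [3.142, -0.0, 1.804]
force: [-0.5, -0.4, -0.4]
width: 0.335
finger_force: 24.8
```

Request:
send_rows:
  steps: [0, 0, 0, 0, 0, 0.0007, 0, 0, 0, 0, 0, 0, 0, 0]

```text
time: 24.57
tcp_pos: [0.6365, -0.0121, 0.028]
orientation: [-3.142, 0.0, 1.804]
force: [-0.4, 0.1, -0.1]
width: 0.335
finger_force: 24.8
```

Request:
send_rows:
  steps: [0, 0, 0, 0, 0, 0.0007, 0, 0, 0, 0, 0, 0, 0, 0]

```text
time: 24.73
tcp_pos: [0.6367, -0.0121, 0.0274]
orientation: [3.141, 0.0, 1.804]
force: [1.1, -0.5, -0.1]
width: 0.336
finger_force: 24.8
```

Request:
send_rows:
  steps: [0, 0, 0, 0, 0, 0.0005, 0, 0, 0, 0, 0, 0, 0, 0]

```text
time: 24.9
tcp_pos: [0.6369, -0.0122, 0.0273]
orientation: [3.141, 0.0, 1.804]
force: [0.3, 0.3, 1.9]
width: 0.332
finger_force: 25.0
```

Request:
send_rows:
  steps: [0, 0, 0, 0, 0, 0.0004, 0, 0, 0, 0, 0, 0, 0, 0]

```text
time: 25.07
tcp_pos: [0.637, -0.0122, 0.0272]
orientation: [3.141, -0.0, 1.804]
force: [-0.7, 0.4, 4.6]
width: 0.335
finger_force: 25.2
```

Request:
send_rows:
  steps: [0, 0, 0, 0, 0, 0, 0.4, 0, 0, 0, 0, 0, 0, 0.5, 0, 0, 0, 0, 0, 0, 0.6, 0, 0, 0, 0, 0, 0, 0.65, 0, 0, 0, 0, 0, -0.01, 0.65, 0, 0, 0, 0, 0, -0.02, 0.65, 0, 0, 0, 0, 0, -0.035, 0.65, 0, 0, 0, 0, 0, -0.04, 0.65, 0, 0, 0, 0, 0, -0.04, 0.65, 0, 0, 0, 0, 0, -0.04, 0.65]

```text
time: 25.9
tcp_pos: [0.6361, -0.0124, 0.2137]
orientation: [-3.141, 0.0, 1.803]
force: [0.4, 0.4, -0.4]
width: 0.653
finger_force: 0.0
```

Request:
send_rows:
  steps: [0, 0, 0, 0.035, 0, 0, 0.8, 0, 0, 0, 0.035, 0, 0, 1, 0, 0, 0, 0, 0, 0, 1, 0, 0, 0, 0, 0, 0, 1, 0, 0, 0, 0, 0, 0, 1]

```text
time: 26.32
tcp_pos: [0.6201, 0.0561, 0.2117]
orientation: [-3.142, 0.0, 1.805]
force: [-0.1, -0.5, 0.1]
width: 0.997
finger_force: 0.0
```

```bash
python3 - <<'E'
from h import *
im,d,c=grab('wrist','w9.png'); np.savez('w9.npz',im=im,d=d,**c)
pieces(im,d,c)
edge(c,im,x=(-.04,.04),y0=.02,y1=.06)
P=cloud(c,d); m=(P[...,2]>.099)&(P[...,2]<.108)&(abs(tobox(P)[...,0])<.03)
print('grip',cv2.minAreaRect((tobox(P[m])*1000).astype(np.float32)))
rel([*frombox(0,.1313),.073]); print(tobox(pose()[0]))
E
```

```text
green [542  10  24  13 203] topz 0.037 circ [819.1 278.8] 10.3 
green [311 219  25  28 451] topz 0.058 circ [640.9 -18.5] 21.0 
green [312 265  21  16 250] topz 0.052 circ [650.1 -72.4] 11.8 
green [241 309  27  46 696] topz 0.063 circ [ 574.1 -206. ] 18.2 circ [ 573.4 -206.2] 12.1 
-0.04 [(29, -2), (30, -6), (31, -8), (32, -7), (33, -4), (34, -2)]
0.04 [(30, -3), (31, -7), (32, -9), (33, -6), (34, -2), (35, 0)]
grip ((-0.16791915893554688, 131.5451202392578), (28.705833435058594, 13.079880714416504), 0.12326186895370483)
t 26.37 tcp [0.6202 0.0547 0.2117] yaw [-1.7999e+02  6.0000e-02  1.0330e+02] w 0.999 F [ 0.9 -0.  -0.5] ff 0.0
shift in tool axes [ 0.0603 -0.0008  0.1386] rows 3.625039240718879
[0.000694   0.07111365]
```

View pics/w9.png

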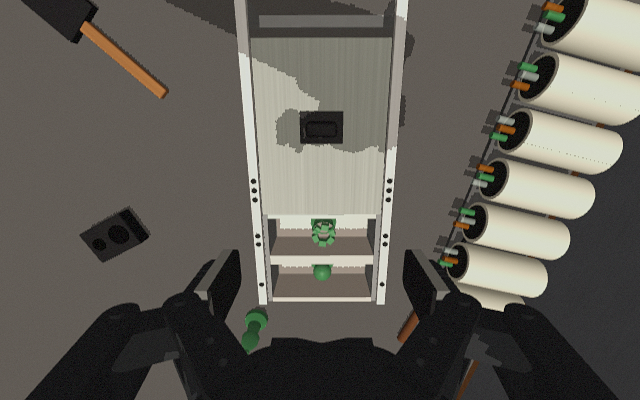

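Wrist view: the rook stands in pocket 2 at (323,232), top z = 58 mm, and the pawn in pocket 1 at (321,272). The lid edge is at v≈215, over the second partition. Now to grip the lid and shut it.

Request:
send_rows:
  newtons: 50
  steps: [0, 0, 0, 0.03, -0.0005, 0, 1, 0, 0, 0, 0.031, 0, 0, 1, 0, 0, 0, 0, 0, 0.035, 1, 0, 0, 0, 0, 0, 0.035, 1, 0, 0, 0, 0, 0, 0.035, 1, 0, 0, 0, 0, 0, 0.02, 1, 0, 0, 0, 0, 0, 0.01, 1, 0, 0, 0, 0, 0, 0.003, 1, 0, 0, 0, 0, 0, 0, 1, 0, 0, 0, 0, 0, 0, 1]

```text
time: 27.2
tcp_pos: [0.6076, 0.1144, 0.0751]
orientation: [3.139, 0.0, 1.803]
force: [-0.4, 0.3, 0.3]
width: 1.001
finger_force: 0.0
```

```bash
python3 - <<'E'
from h import *
rel([*frombox(0,.1315),.073]); print(tobox(pose()[0]))
E
```

```text
t 27.2 tcp [0.6076 0.1144 0.0751] yaw [1.7983e+02 3.0000e-02 1.0328e+02] w 1.001 F [-0.4  0.3  0.3] ff 0.0
shift in tool axes [-0.0006 -0.0023  0.0021] rows 0.07611299304896592
[0.00224959 0.13213025]
```

Request:
send_rows:
  newtons: 50
  steps: [0, 0, 0, 0, -0.0015, 0.001, 1, 0, 0, 0, 0, 0, 0, 0, 0, 0, 0, 0, 0, 0, 0, 0, 0, 0, 0, 0, 0, 0, 0, 0, 0, 0, 0, 0, 0, 0, 0, 0, 0, 0, 0, 0, 0, 0, 0, 0, 0, 0, 0, 0, 0, 0, 0, 0, 0, 0]

```text
time: 27.87
tcp_pos: [0.6056, 0.1154, 0.0733]
orientation: [3.139, -0.0, 1.804]
force: [2.3, 1.1, 2.6]
width: 0.333
finger_force: 49.8
```

Request:
send_rows:
  steps: [0, 0, 0, -0.006, 0, 0, 0, 0, 0, 0, -0.013, 0, 0, 0, 0, 0, 0, -0.015, 0, 0, 0, 0, 0, 0, -0.015, 0, 0, 0, 0, 0, 0, -0.015, 0, 0, 0, 0, 0, 0, -0.015, 0, 0, 0, 0, 0, 0, -0.015, 0, 0, 0, 0, 0, 0, -0.012, 0, 0, 0, 0, 0, 0, -0.008, 0, 0, 0, 0, 0, 0, 0, 0, 0, 0]

```text
time: 28.7
tcp_pos: [0.633, 0.0013, 0.0733]
orientation: [3.137, 0.003, 1.802]
force: [4.9, -0.1, 2.3]
width: 0.329
finger_force: 50.1
```

Request:
send_rows:
  steps: [0, 0, 0, 0, 0, 0, 0, 0, 0, 0, 0, 0, 0, 0]

```text
time: 28.87
tcp_pos: [0.633, 0.0013, 0.0733]
orientation: [3.137, 0.005, 1.803]
force: [5.3, -1.0, 1.5]
width: 0.33
finger_force: 50.0
```

```bash
python3 - <<'E'
from h import *
rel([*frombox(0,.007),.073]); print(tobox(pose()[0]))
E
```

```text
t 28.87 tcp [0.633  0.0013 0.0733] yaw [179.76   0.28 103.32] w 0.33 F [ 5.3 -1.   1.5] ff 50.0
shift in tool axes [-0.0092 -0.0007  0.0003] rows 0.22204870298126003
[0.00070597 0.01622771]
```

Request:
send_rows:
  steps: [0, 0, 0, -0.004, 0, 0, 0, 0, 0, 0, -0.003, 0, 0, 0, 0, 0, 0, 0, 0, 0, 0, 0, 0, 0, 0, 0, 0, 0]

```text
time: 29.2
tcp_pos: [0.6338, -0.002, 0.0733]
orientation: [3.139, 0.0, 1.805]
force: [5.2, 2.5, 5.2]
width: 0.331
finger_force: 50.4
```

Request:
send_rows:
  steps: [0, 0, 0, -0.001, 0, 0, 0, 0, 0, 0, 0, 0, 0, 0]

```text
time: 29.37
tcp_pos: [0.6339, -0.0023, 0.0733]
orientation: [3.139, -0.001, 1.805]
force: [3.7, 4.2, 5.0]
width: 0.33
finger_force: 50.4
```

Request:
send_rows:
  steps: [0, 0, 0, -0.001, 0, 0, 0, 0, 0, 0, 0, 0, 0, 0]

```text
time: 29.53
tcp_pos: [0.6341, -0.0031, 0.0733]
orientation: [3.139, -0.001, 1.805]
force: [4.0, 4.6, 4.9]
width: 0.329
finger_force: 50.5
```

```bash
python3 - <<'E'
from h import *
rel([*frombox(0,.007),.073]); print(tobox(pose()[0]), 'F along y',pose()[2]['force'][:2]@UY)
E
```

```text
t 29.53 tcp [ 0.6341 -0.0031  0.0733] yaw [ 1.7984e+02 -6.0000e-02  1.0343e+02] w 0.329 F [4.  4.6 4.9] ff 50.5
shift in tool axes [-0.0046 -0.0007  0.0003] rows 0.11203510536041801
[0.00069005 0.01161152] F along y 3.5601312423563423
```

Request:
send_rows:
  steps: [0, 0, 0, -0.002, 0, 0, 0, 0, 0, 0, 0, 0, 0, 0]

```text
time: 29.7
tcp_pos: [0.6346, -0.0053, 0.0733]
orientation: [3.139, -0.001, 1.805]
force: [3.9, 3.4, 6.7]
width: 0.331
finger_force: 50.4
```

Request:
send_rows:
  steps: [0, 0, 0, -0.0015, 0, 0, 0, 0, 0, 0, 0, 0, 0, 0]

```text
time: 29.87
tcp_pos: [0.6346, -0.0054, 0.0733]
orientation: [3.139, -0.003, 1.806]
force: [3.5, 4.6, 5.2]
width: 0.329
finger_force: 50.5
```

Request:
send_rows:
  steps: [0, 0, 0, -0.0015, 0, 0, 0, 0, 0, 0, 0, 0, 0, 0]

```text
time: 30.03
tcp_pos: [0.6346, -0.0054, 0.0733]
orientation: [3.14, -0.005, 1.806]
force: [1.7, 6.7, 7.8]
width: 0.332
finger_force: 50.7
```

Request:
send_rows:
  steps: [0, 0, 0, -0.0015, 0, 0, 0, 0, 0, 0, 0, 0, 0, 0, 0, 0, 0, 0, 0, 0, 0]

```text
time: 30.28
tcp_pos: [0.6345, -0.0054, 0.0733]
orientation: [3.141, -0.007, 1.807]
force: [1.3, 8.2, 8.6]
width: 0.332
finger_force: 50.8
```

Request:
send_rows:
  steps: [0, 0, 0, -0.001, 0, 0, 0, 0, 0, 0, 0, 0, 0, 0, 0, 0, 0, 0, 0, 0, 0]

```text
time: 30.53
tcp_pos: [0.6346, -0.0054, 0.0733]
orientation: [3.141, -0.008, 1.808]
force: [-0.1, 8.9, 10.1]
width: 0.327
finger_force: 50.9
```

```bash
python3 - <<'E'
from h import *
rel([*frombox(0,.007),.073]); print(tobox(pose()[0]), 'F along y',pose()[2]['force'][:2]@UY)
im,d,c=grab('scene'); P=cloud(c,d)
im,d,c=grab('wrist'); P=cloud(c,d)
m=(P[...,2]>.062)&(P[...,2]<.068)&(abs(tobox(P)[...,0])<.06); b=tobox(P[m]); print('lid y range',np.percentile(b[:,1],[.5,99.5]))
E
```

```text
t 30.53 tcp [ 0.6346 -0.0054  0.0733] yaw [179.96  -0.48 103.56] w 0.327 F [-0.1  8.9 10.1] ff 50.9
shift in tool axes [-0.0024 -0.0007  0.0003] rows 0.058933274113386364
[0.00064904 0.00935387] F along y 8.704861379704017
lid y range [-0.07742052  0.09241262]
```

The lid is against its stop (force rising with no motion, far edge at y = 92.4 mm, expected 93). Relax, open, rise and verify.

Request:
send_rows:
  steps: [0, 0, 0, 0.003, 0, 0, 0, 0, 0, 0, 0, 0, 0, 0, 0, 0, 0, 0, 0, 0, 1, 0, 0, 0, 0, 0, 0, 1, 0, 0, 0, 0, 0, 0, 1, 0, 0, 0, 0, 0, -0.02, 1, 0, 0, 0, 0, 0, -0.035, 1, 0, 0, 0, 0, 0, -0.04, 1, 0, 0, 0, 0, 0, -0.04, 1, 0, 0, 0, 0.03, 0, -0.02, 1]

```text
time: 31.47
tcp_pos: [0.6282, 0.0086, 0.2323]
orientation: [3.138, 0.008, 1.79]
force: [0.7, -2.2, 2.4]
width: 0.997
finger_force: 0.0
```

Request:
send_rows:
  steps: [0, 0, 0, 0.03, 0, -0.01, 1, 0, 0, 0, 0, 0, 0, 1, 0, 0, 0, 0, 0, 0, 1, 0, 0, 0, 0, 0, 0, 1]

```text
time: 31.8
tcp_pos: [0.6184, 0.048, 0.2361]
orientation: [-3.138, 0.001, 1.803]
force: [0.2, 0.6, 0.1]
width: 0.998
finger_force: 0.0
```

```bash
python3 - <<'E'
from h import *
rel(None)
im,d,c=grab('wrist','w10.png'); P=cloud(c,d); B=tobox(P)
m=(P[...,2]>.099)&(P[...,2]<.108)&(abs(B[...,0])<.03)
print('grip',cv2.minAreaRect((B[m]*1000).astype(np.float32)))
m=(P[...,2]>.0633)&(P[...,2]<.068)&(abs(B[...,0])<.06); print('lid y',np.percentile(B[m][:,1],[.2,99.8]))
edge(c,im,x=(-.04,0,.04),y0=-.1,y1=-.06); edge(c,im,x=(-.04,0,.04),y0=.07,y1=.12)
pieces(im,d,c)
E
```

```text
t 31.8 tcp [0.6184 0.048  0.2361] yaw [-1.7978e+02  6.0000e-02  1.0333e+02] w 0.998 F [0.2 0.6 0.1] ff 0.0
grip ((-0.6298084259033203, 7.4306464195251465), (14.176982879638672, 29.102622985839844), 89.9067153930664)
lid y [-0.09123745  0.09315501]
-0.04 [(-95, 5), (-94, 13), (-93, 20), (-92, 20), (-91, 14), (-90, 6)]
0 [(-95, 5), (-94, 13), (-93, 20), (-92, 21), (-91, 14), (-90, 6)]
0.04 [(-95, 4), (-94, 13), (-93, 21), (-92, 22), (-91, 15), (-90, 6)]
-0.04 [(91, -12), (92, -24), (93, -26), (94, -17), (101, -11), (113, 10)]
0 [(91, -12), (92, -24), (93, -27), (94, -17), (100, -10), (101, -11)]
0.04 [(91, -12), (92, -24), (93, -26), (94, -17), (101, -11), (113, 10)]
green [248 296  25  42 620] topz 0.069 circ [ 573.2 -206.6] 17.7 circ [ 573.5 -206.5] 12.0
```

View pics/w10.png

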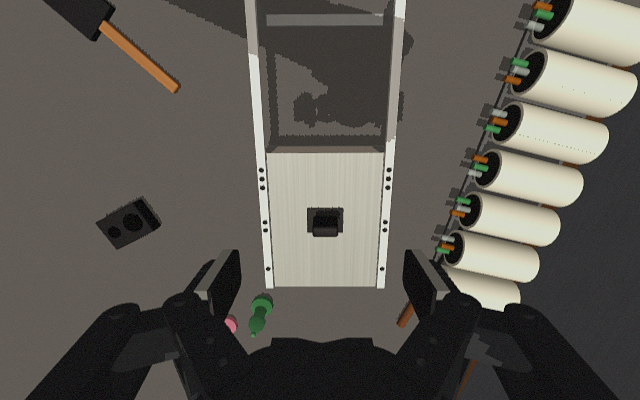

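The picture shows the lid fully shut (edges at y = −92.5 and +92.5 mm, grip at (325,221)), the bishop unmoved at (260,315), and the gripper clear of everything.

```bash
python3 -c "
from plant import manip
print(manip.job_done())"
```

```text
the job is handed in; nothing more can be done
None
```

The pawn stands in pocket 1 and the rook in pocket 2, each set down on the floor at under 7 N, the lid is fully shut with pocket 3 covered throughout, and the job was handed in at about 32 s.

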